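# Tip a test bar out of its slotted bin onto the bend fixture

## Robot

A 6-joint arm with a two-finger parallel gripper is mounted at the origin on a cart in front of the work surface, level with it; the furniture and walls round the work are solid. World frame = base frame: x ahead of the robot, y to its left, z up, the work surface at z = 0. Lengths are in m, angles in degrees, forces in N, time in s.
With the tool pointing down it reaches from about 0.375 to 0.9 m from the base axis. Payload 3.1 kg.
Tool frame: the origin (TCP) lies midway between the tips of the shut fingers; the grasp point (between the pads) lies 19 mm behind it; z points along the fingers, y is the line along which they close (so a half turn about z gives the same grasp; the last joint's range is limited). The gripper opens to 87 mm and grips with 3 to 60 N. Pads are 19 mm wide; open, the fingers measure 117 mm over their backs; the gripper's body (75 mm by 190 mm) begins 51 mm behind the grasp point.
Start: joints at [-81.389, 30.224, 82.088, -0, 67.689, -10.227], TCP at [0.202, -0.591, 0.223] pointing down, gripper open.
Joint ranges: [-176.69, 176.69], [-43.24, 126.21], [12.49, 139.97], [-82, 262], [0, 151.66], [-163.58, 163.58]. Speed limits (degrees/s): [159.86, 159.86, 180, 180, 180, 180].

## Interface

Orientations are given as a 3x3 rotation matrix whose columns are the frame's x, y, z axes.
In Python, from rig import read_state, optics, bot gives the robot as it stands. The module is installed in compiled form; this text tells all that it offers.
- The arm moves only by the tool send_rows, never from a script. Its argument "commands" is a list of rows, each a list of 7 numbers: the turn, a rotation vector about the tool's x, y, z in units of 5 degrees (1.0 is 5 degrees), then the shift along the tool's x, y, z in units of 30 mm (1.0 is 30 mm), then the opening, from 0 (shut) to 1 (fully open). In form: [[rx, ry, rz, tx, ty, tz, gripper], ...]. A call has 1 to 20 rows; each row is the pose to reach, as a shift and turn from the pose commanded when the call began, along the tool's axes at that moment; what a row does not reach only later rows make up. A row lasts 1/12 s, in which the tool goes at most 41.7 mm and 7.16 degrees, less where a joint would pass 70% of its speed; a pose out of reach is approached as far as the arm can. A call with a gripper value outside its range is refused whole. The fingers move at their own pace and stop on an object; the grip force is fixed at half the most. Time passes only in rows, so rows that repeat a pose let the fingers close. It gives the time, the measured TCP pose, the force, the opening and the grip force at its end, in the units of the state.
- read_state(): the state, without advancing time (a new reading comes with each control period).
- optics.capture(name): name is "scene" or "top"; returns a dict with "image" (420x560x3 uint8, blue, green, red), "intrinsics" (3x3 intrinsics, pixels), "extrinsics" (4x4, takes a point from world to camera coordinates). Camera axes: x right, y down, z forward; pixel columns grow to the right and rows downward; lengths in m; the calibration is good to about 2 mm. A picture is of the moment at which its call begins. There is no depth.
- bot.hand_in(): hands the job in; it is judged then, once.
The state is a dict: "time_s": time; "joint_positions": joint angles; "qvel": joint speeds; "tau": joint torques, N m; "position": TCP position; "tcp_rot": TCP orientation; "force": force on the tool from outside, world axes, zero at the start; "moment": the same for the moment, N m; "opening": opening from 0.0 (shut) to 1.0 (fully open); "grasp_force": force on a finger pad.
Only numpy, scipy, OpenCV 4.12 (cv2) and the standard library are available. Lean on these libraries where they do the work, as an engineer would, in place of code of your own. Each camera call takes 0.05 s, during which the arm holds its last target. There are 200 camera calls.

## Task

Get the flat test bar out of the grey bin through the slot in its end wall: reach through the window in the roof, press the bar's tail down so that its nose tips up over the sill, push it by its stud until the nose sticks well out of the slot, then draw it right out. Lay it, stud up, flat across both rollers of the bend fixture, centred and square to the rollers, and let go. Leave the other things on the bench where they are.

Things in the scene. Friction and masses are not known exactly. Their poses are not given: they have to be found in the camera images.
- bin: Closed grey sheet-metal bin, fixed, 240 long (x) x 84 wide (y) x 73 high (z) (mm); origin under its centre, on the bench; z up. Walls and roof 5 mm thick, inner width 74. Its end wall at x = -120, facing roughly to the robot's right, has a slot; its roof has a window. Inside, a platform carries the bar's front part; behind it, under the window, is an open well.
- edge (a point): Middle of the rear edge of the platform inside the bin, about which the bar tips: bin frame x = +5, y = 0, z = 24 mm; axes as the bin's. The level platform (top at z = 24) runs from here to the slotted end wall; from here to the rear wall is the well, floor at z = 5 mm.
- slot (a point): Middle of the slot's lower edge (the sill), on the outer face of the end wall: bin frame x = -120, y = 0, z = 38 mm; axes as the bin's, so the way out is -x. The slot is 62 mm wide and 30 mm high (z 38 to 68); the sill stands 14 mm above the platform on which the bar lies.
- window (a point): Middle of the roof window at the height of the roof's top (bin frame x = +27.5, y = 0, z = 73 mm; roof underside z = 68). The window is 145 mm along x (-45 to +100) and 42 mm across: a closed gripper passes, the bar (48 wide) does not.
- test_bar: Loose flat steel bar, 180 long (x) x 48 wide (y) x 8 thick (z) mm, 0.17 to 0.35 kg, with a stud on top. Origin at the centre of its underside, z up, nose at -x. Starts flat on the platform, nose 6 to 14 mm short of the end wall's inside and below the sill, tail overhanging the well by about 70 mm. Left alone it lies flat; a press of about 1 N on the tail tips it.
- bar_nose (a point): Middle of the bar's nose end (bar frame x = -90, z = 4 mm).
- bar_tail (a point): Middle of the bar's tail end (bar frame x = +90, z = 4 mm).
- bar_stud (a point): Middle of the round stud: 14 mm in diameter, 12 mm high, at bar frame x = +48 mm, on the bar's top (z 8 to 20 mm); this point is at z = 14 mm. Behind it is a free 35 mm of bar to press on. The stud passes the slot with the bar. Once the nose is over the sill the bar rests on sill and platform, about 0.11 rad nose up.
- bend_fixture: Dark steel bend-test fixture, fixed to the bench: base plate 124 (x) x 70 (y) x 12 (z) mm with two level steel rollers that do not turn, 20 mm in diameter and 66 mm long, lying along y at x = -42 and x = +42 mm. Origin under its centre, on the bench; z up. The bar lies along its x, either way round.
- rest (a point): Point midway between the rollers at the height of their tops, 46 mm over the bench, axes as the fixture's; the middle of the bar's underside belongs here.
- flat_anvil: Bystander to leave alone: grey anvil with a square 68 mm top, 44 high (mm); origin under its centre.
- loupe: Bystander to leave alone: black eyepiece loupe, 38 across, 32 high (mm); origin under its centre.
- beaker: Bystander to leave alone: clear beaker, 54 across, 70 high (mm); origin under its centre.
- bottle: Bystander to leave alone: brown bottle with a white cap, 72 across, 167 high (mm); origin under its centre.
- dust_brush: Bystander to leave alone: wooden dust brush, 43 x 158 x 14 (mm); origin under its centre.
- reference_block: Bystander to leave alone: square flat grey block, 44 x 44 x 10 (mm); origin under its centre.
- petri_dish: Bystander to leave alone: clear flat dish, 68 across, 14 high (mm); origin under its centre.
- spanner: Bystander to leave alone: open-ended spanner, 26 x 154 x 6 (mm); origin under its centre.

How it is judged:
By the outcome, as a careful person would: the job done as asked, in the order asked, and still so for the second after the job is handed in, with the robot touching nothing.
It also fails if it takes over 53 s, if anything falls off the work surface, if the arm or the gripper's body presses on something with over 40 N, if the wrist force passes 120 N, or if a joint passes its speed limit or range.

## Working session

There is one attempt and no reset: what is moved stays moved. The work goes in short steps, Python scripts to look and compute and a tool call to move; the robot and the scene stay as the last step left them, time stands still between calls to the robot, and variables do not carry over. Pictures are saved under pics/ and viewed, at most 11 in all, crops included, and the job is handed in when it is done.

Besides the shell and the picture viewer there is one more tool, called after ">>>" as name(argument=value, ...) on one line, values as JSON. send_rows: Moves the arm, as the interface text tells. Its arguments: {"type":"object","properties":{"commands":{"type":"array","items":{"type":"array","items":{"type":"number"}}}},"required":["commands"]}

```bash
mkdir -p pics; python3 - <<'E'
from rig import read_state, optics, bot
import cv2,numpy as np,pickle
s=read_state(); print(s['time_s'],s['position'],s['tcp_rot'],s['opening'],s['force'])
for n in('scene','top'):
    c=optics.capture(n); cv2.imwrite(f'pics/{n}0.png',c['image']); pickle.dump(c,open(f'{n}.pkl','wb'))
    print(n,c['intrinsics'],c['extrinsics'])
E
```

```text
0.0 [ 0.20173534 -0.59078151  0.221568  ] [[ 9.46435650e-01  3.22892333e-01 -3.19225854e-04]
 [ 3.22892258e-01 -9.46433321e-01  2.13518214e-03]
 [ 3.87307955e-04 -2.12388805e-03 -9.99997670e-01]] 1.0009554776253 [ 0.35914533 -0.69033127 -0.01250549]
scene [[541.53226664   0.         275.89605199]
 [  0.         541.53226664 208.49605592]
 [  0.           0.           1.        ]] [[-0.46263005 -0.88651741  0.00776652  0.32946509]
 [-0.64667168  0.33144776 -0.68699208  0.40657068]
 [ 0.60645624 -0.32284557 -0.7266234   0.76936186]
 [ 0.          0.          0.          1.        ]]
top [[537.39348614   0.         276.00380217]
 [  0.         537.39348614 216.84278626]
 [  0.           0.           1.        ]] [[ 0.00522168 -0.99998085 -0.0033217   0.08065832]
 [-0.97789886 -0.00441202 -0.20903196  0.59201426]
 [ 0.2090133   0.00433978 -0.97790317  0.98190781]
 [ 0.          0.          0.          1.        ]]
```

View pics/scene0.png

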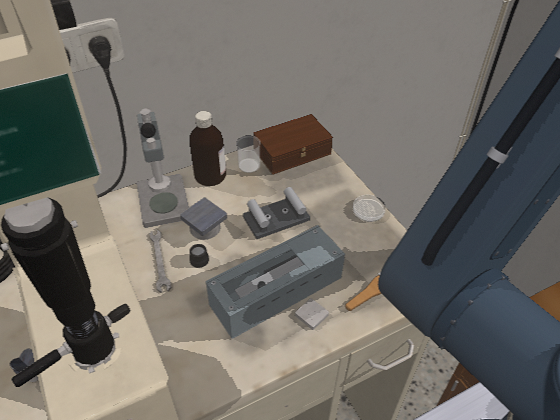

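View pics/top0.png

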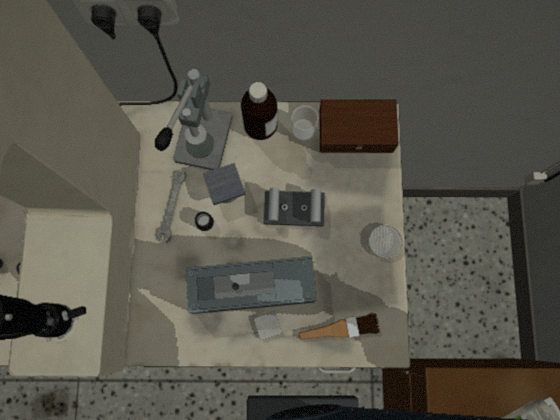

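The scene view shows the bin at about (275,280) and the fixture at (277,213). The top view has the bin at about (188–315, 258–312), the stud at (236,286) and the fixture at (294,206). The slot end is on the right (-y). I'll zoom in next.

```bash
cat > h.py <<'E'
import numpy as np,cv2,pickle
from scipy.spatial.transform import Rotation as Ro
def ray(c,uv,z):
    K,E=c['intrinsics'],c['extrinsics'];R,t=E[:3,:3],E[:3,3]
    o=-R.T@t; d=R.T@np.linalg.inv(K)@np.array([uv[0],uv[1],1.]); return o+d*(z-o[2])/d[2]
def proj(c,P):
    p=c['extrinsics'][:3,:3]@np.asarray(P)+c['extrinsics'][:3,3]; p=c['intrinsics']@p; return p[:2]/p[2]
E
python3 - <<'E'
import cv2
a=cv2.imread('pics/top0.png')[170:325,175:335]; b=cv2.imread('pics/scene0.png')[175:340,190:355]
cv2.imwrite('pics/c1.png',cv2.resize(a,None,fx=3.75,fy=3.75,interpolation=cv2.INTER_CUBIC))
cv2.imwrite('pics/c2.png',cv2.resize(b,None,fx=3.6,fy=3.6,interpolation=cv2.INTER_CUBIC))
E
```

```text
(no output)
```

View pics/c1.png

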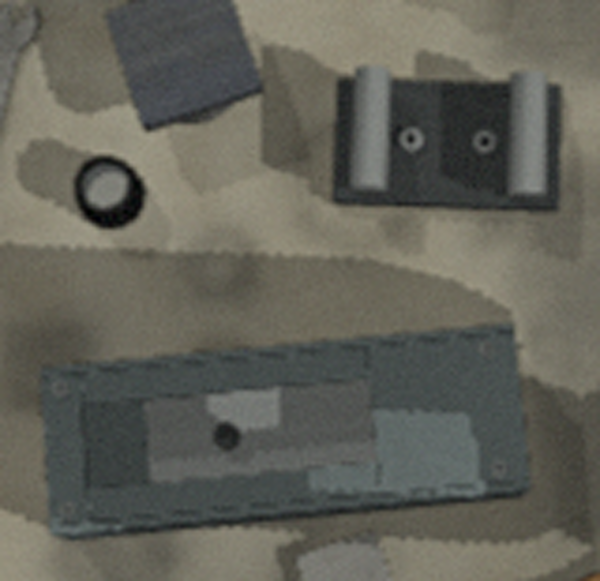

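View pics/c2.png

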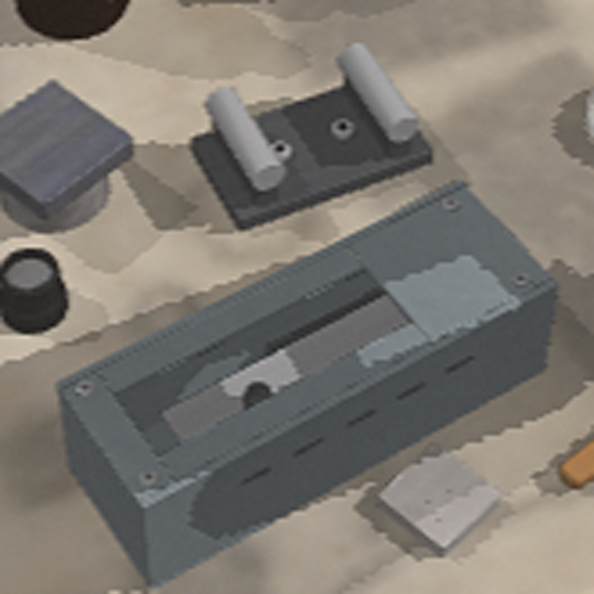

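The top crop shows the roof screws at (60,387), (70,510), (488,347), (500,467), the stud top at (227,436), the bar's tail edge at u≈148, and the roller ends at (372,68), (370,188), (528,72), (530,194). The scene crop has the same screws at (84,388), (149,478), (450,205), (521,280).

```bash
python3 - <<'E'
from h import *
T=pickle.load(open('top.pkl','rb'));S=pickle.load(open('scene.pkl','rb'))
np.set_printoptions(precision=4,suppress=True)
t=lambda p,z:ray(T,((p[0]+.5)/3.75-.5+175,(p[1]+.5)/3.75-.5+170),z)
s=lambda p,z:ray(S,((p[0]+.5)/3.6-.5+190,(p[1]+.5)/3.6-.5+175),z)
A=np.array([t(p,.073) for p in[(60,387),(70,510),(488,347),(500,467)]])
B=np.array([s(p,.073) for p in[(84,388),(149,478),(450,205),(521,280)]])
for X in(A,B):
    d=(X[0]+X[1]-X[2]-X[3])[:2]; print('screws',X[:,:2].tolist(),'ctr',X.mean(0),'binx yaw',np.degrees(np.arctan2(d[1],d[0])),np.linalg.norm(d)/2)
R=np.array([t(p,.073) for p in[(43,368),(515,325),(527,491),(52,525)]])
print('roof corners',R.mean(0),[np.linalg.norm(R[i]-R[i-1]) for i in range(4)])
W=np.array([t(p,.073) for p in[(84,402),(368,372),(377,485),(90,490)]]);print('win',W)
ctr=(A.mean(0)+B.mean(0))/2
d=(A[0]+A[1]-A[2]-A[3]+B[0]+B[1]-B[2]-B[3])[:2]; yaw=np.arctan2(d[1],d[0]);bx=np.array([np.cos(yaw),np.sin(yaw)]);by=np.array([-bx[1],bx[0]])
tob=lambda P:((P[:2]-ctr[:2])@bx*1e3,(P[:2]-ctr[:2])@by*1e3)
print('stud T',tob(t((227,436),.044)),'S',tob(s((257,390),.044)))
print('tail T',tob(t((148,403),.032)),tob(t((152,480),.032)),'S',tob(s((163,412),.032)),tob(s((183,443),.032)))
# fixture rollers: top line z .046
for f,P in((t,[(372,68),(370,188),(528,72),(530,194)]),(s,[(219,90),(270,172),(355,48),(405,125)])):
    X=np.array([f(p,.046) for p in P]); d=(X[0]+X[1]-X[2]-X[3])[:2]
    print('fix',X[:,:2].tolist(),X.mean(0),np.degrees(np.arctan2(d[1],d[0])),np.linalg.norm(d)/2)
P=[t(p,.012) for p in[(340,80),(561,85),(557,210),(335,203)]];print('base',np.mean(P,0),P)
P=[s(p,.012) for p in[(192,147),(432,155),(242,220)]];print('baseS ctr',(P[1]+P[0])/2,P)
print('bot',ctr,np.degrees(yaw))
print('cams',-T['extrinsics'][:3,:3].T@T['extrinsics'][:3,3],-S['extrinsics'][:3,:3].T@S['extrinsics'][:3,3])
E
```

```text
screws [[0.48085902173351125, 0.24371139969216665], [0.41988169832495625, 0.236404344438907], [0.5020700780394087, 0.028680987878421736], [0.4421017870051336, 0.02306722637101892]] ctr [0.4612 0.133  0.073 ] binx yaw 95.78929730592888 0.215281794987229
screws [[0.47994554696529745, 0.24355114124696922], [0.4198496215792077, 0.236780204482291], [0.49991246737570927, 0.029904227280901252], [0.44074494978353695, 0.023409879503200892]] ctr [0.4601 0.1334 0.073 ] binx yaw 95.46611927150752 0.21448394212516186
roof corners [0.4616 0.1306 0.073 ] [np.float64(0.07824698263247), np.float64(0.23876137102755707), np.float64(0.08311527203079862), np.float64(0.2359721641460796)]
win [[0.4734 0.2314 0.073 ]
 [0.4892 0.0891 0.073 ]
 [0.4329 0.0842 0.073 ]
 [0.4297 0.2268 0.073 ]]
stud T (np.float64(28.426622884727607), np.float64(-1.3025542733990723)) S (np.float64(28.623601938607454), np.float64(-2.059216723976718))
tail T (np.float64(68.99848454971182), np.float64(-23.30534197808456)) (np.float64(69.67802246860957), np.float64(16.599391793328106)) S (np.float64(70.50273003216958), np.float64(-23.
[... 259 characters left out ...]
]] [0.6208 0.0468 0.046 ] 88.39512047980031 0.08365647953138974
fix [[0.6535783706875705, 0.0894077771544245], [0.5847159597989872, 0.09178494264817605], [0.6483350089429061, 0.0046913849689927956], [0.5818099359578938, 0.00906788325204877]] [0.6171 0.0487 0.046 ] 87.21347674025351 0.083815829641452
base [0.621  0.0467 0.012 ] [array([0.6569, 0.1061, 0.012 ]), array([ 0.6546, -0.0153,  0.012 ]), array([ 0.5846, -0.0122,  0.012 ]), array([0.5879, 0.1082, 0.012 ])]
baseS ctr [0.6156 0.0496 0.012 ] [array([0.6498, 0.1094, 0.012 ]), array([ 0.5814, -0.0102,  0.012 ]), array([0.5872, 0.1082, 0.012 ])]
bot [0.4607 0.1332 0.073 ] 95.628008276806
cams [0.3733 0.079  1.0842] [-0.0512  0.4057  0.8358]
```

```bash
cat >> h.py <<'E'
C=np.array([.4607,.1332]);YAW=95.6
def binpt(x,y,z):
    a=np.radians(YAW);return np.array([*(C+np.array([np.cos(a)*x-np.sin(a)*y,np.sin(a)*x+np.cos(a)*y])/1e3),z/1e3])
def down(yaw_y,pitch=0):
    "tool z down, tool y at yaw_y; then pitch deg about tool y"
    a=np.radians(yaw_y);y=np.array([np.cos(a),np.sin(a),0]);z=np.array([0,0,-1.])
    return np.column_stack([np.cross(y,z),y,z])@Ro.from_euler('y',pitch,degrees=True).as_matrix()
def row(s,pos,R,p=True):
    T=np.array(s['tcp_rot']);r=Ro.from_matrix(T.T@R).as_rotvec(degrees=True)/5;t=T.T@(np.array(pos)-s['position'])/.03
    return np.round(np.r_[r,t],2).tolist()
E
python3 - <<'E'
from h import *
from rig import read_state
s=read_state()
T=pickle.load(open('top.pkl','rb'))
print(ray(T,(260,120),.08),ray(T,(385,240),.01))
print(row(s,[.43,-.25,.22],down(-33)))
print(row(s,binpt(52,0,130),down(5.6)),binpt(52,0,130))
E
```

```text
[0.78461345 0.11630251 0.08      ] [ 0.55594347 -0.1370928   0.01      ]
[-0.02, -0.01, -7.63, 10.87, -8.3, 0.08]
[-0.02, -0.02, -15.35, 16.36, -21.74, 3.1] [0.45562569 0.18495182 0.13      ]
```

>>> send_rows(commands=[[0,0,-4,5.5,-4.1,0,0],[0,0,-7.6,10.9,-8.3,0,0],[0,0,-7.6,10.9,-8.3,0,0],[0,0,-7.6,10.9,-8.3,0,0],[0,0,-7.6,10.9,-8.3,0,0],[0,0,-7.6,10.9,-8.3,0,0],[0,0,-7.6,10.9,-8.3,0,0],[0,0,-7.6,10.9,-8.3,0,0],[0,0,-7.6,10.9,-8.3,0,0],[0,0,-15.35,16.36,-21.74,1.5,0],[0,0,-15.35,16.36,-21.74,1.5,0],[0,0,-15.35,16.36,-21.74,3.1,0],[0,0,-15.35,16.36,-21.74,3.1,0],[0,0,-15.35,16.36,-21.74,3.1,0],[0,0,-15.35,16.36,-21.74,3.1,0],[0,0,-15.35,16.36,-21.74,3.1,0],[0,0,-15.35,16.36,-21.74,3.1,0],[0,0,-15.35,16.36,-21.74,3.1,0],[0,0,-15.35,16.36,-21.74,3.1,0],[0,0,-15.35,16.36,-21.74,3.1,0]])

```text
time_s: 1.77
position: [0.4537, 0.1689, 0.1328]
tcp_rot: [[-0.097, 0.995, -0.0], [0.995, 0.097, -0.0], [-0.0, -0.0, -1.0]]
force: [0.6, 0.1, 0.3]
opening: 0.003
grasp_force: 0.0
```

>>> send_rows(commands=[[0,0,0,0,0,0,0],[0,0,0,0,0,0,0],[0,0,0,0,0,0,0]])

```text
time_s: 2.02
position: [0.4536, 0.1668, 0.1332]
tcp_rot: [[-0.099, 0.995, -0.001], [0.995, 0.099, -0.001], [-0.0, -0.001, -1.0]]
force: [0.2, -0.2, 0.6]
opening: 0.007
grasp_force: 0.0
```

```bash
python3 - <<'E'
from h import *
from rig import read_state
s=read_state();print(s['position'],s['force'])
for z in(60,36,24):print(row(s,binpt(52,0,z),down(5.6)))
E
```

```text
[0.4536051  0.1667909  0.13318851] [ 0.18216131 -0.15204184  0.61923726]
[-0.01, 0.0, 0.01, 0.6, 0.13, 2.44]
[-0.01, 0.0, 0.01, 0.6, 0.13, 3.24]
[-0.01, 0.0, 0.01, 0.6, 0.13, 3.64]
```

>>> send_rows(commands=[[0,0,0,0.6,0.13,0,0],[0,0,0,0.6,0.13,0.8,0],[0,0,0,0.6,0.13,1.6,0],[0,0,0,0.6,0.13,2.4,0],[0,0,0,0.6,0.13,2.7,0],[0,0,0,0.6,0.13,3,0],[0,0,0,0.6,0.13,3.1,0],[0,0,0,0.6,0.13,3.1,0]])

```text
time_s: 2.68
position: [0.4565, 0.1844, 0.0404]
tcp_rot: [[-0.096, 0.995, -0.0], [0.995, 0.096, -0.0], [-0.0, -0.0, -1.0]]
force: [0.4, -1.1, -0.3]
opening: 0.006
grasp_force: 0.0
```

```bash
python3 - <<'E'
from h import *
from rig import read_state,optics
s=read_state();print(s['position'],s['force'],row(s,binpt(52,0,24),down(5.6)))
a=optics.capture('top')['image'][200:325,175:335];b=optics.capture('scene')['image'][175:340,190:355]
a=cv2.resize(a,(400,312));b=cv2.resize(b,(400,400));o=np.zeros((400,800,3),np.uint8);o[:312,:400]=a;o[:,400:]=b
cv2.imwrite('pics/d.png',o)
E
```

```text
[0.45648634 0.18438123 0.04042268] [ 0.40348856 -1.08148729 -0.3001676 ] [-0.0, 0.0, -0.02, 0.02, -0.03, 0.55]
```

View pics/d.png

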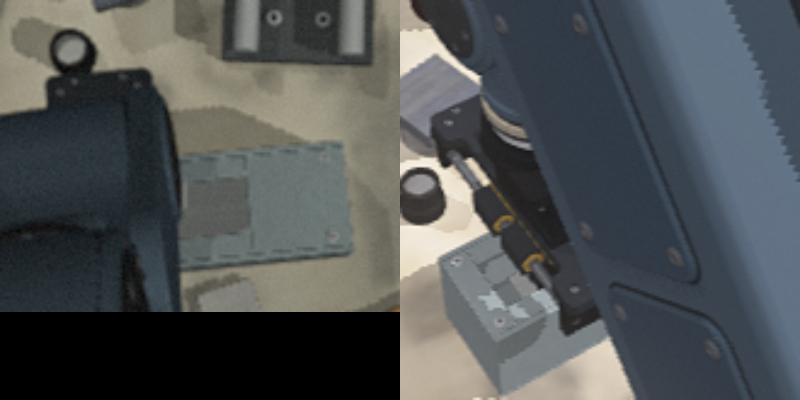

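The gripper hides the stud in both views, but the fingers are inside the window with no contact force. I'll press by feel.

>>> send_rows(commands=[[0,0,0,0,0,0.15,0],[0,0,0,0,0,0.3,0],[0,0,0,0,0,0.4,0],[0,0,0,0,0,0.5,0],[0,0,0,0,0,0.55,0],[0,0,0,0,0,0.55,0]])

```text
time_s: 3.28
position: [0.4565, 0.1853, 0.0237]
tcp_rot: [[-0.098, 0.995, 0.0], [0.995, 0.098, 0.0], [0.0, 0.0, -1.0]]
force: [-0.1, 1.7, 1.2]
opening: 0.004
grasp_force: 0.9
```

>>> send_rows(commands=[[0,0,0,-0.1,0,-0.03,0],[0,0,0,-0.2,0,-0.05,0],[0,0,0,-0.3,0,-0.07,0],[0,0,0,-0.4,0,-0.09,0],[0,0,0,-0.5,0,-0.12,0],[0,0,0,-0.6,0,-0.15,0],[0,0,0,-0.7,0,-0.18,0],[0,0,0,-0.7,0,-0.18,0]])

```text
time_s: 3.95
position: [0.4582, 0.1642, 0.0298]
tcp_rot: [[-0.097, 0.995, 0.0], [0.995, 0.097, 0.001], [0.0, 0.0, -1.0]]
force: [-0.1, 3.0, 4.8]
opening: 0.007
grasp_force: 3.2
```

```bash
python3 - <<'E'
from h import *
from rig import read_state,optics
c=optics.capture('top');np.set_printoptions(precision=1,suppress=True)
p=[proj(c,binpt(x,0,40)) for x in(-120,-140,-190)];print(p, proj(optics.capture('scene'),binpt(-130,0,40)))
cv2.imwrite('pics/e.png',cv2.resize(c['image'][230:330,230:370],None,fx=4,fy=4,interpolation=cv2.INTER_CUBIC))
E
```

```text
[array([311.7, 279.6]), array([322. , 278.6]), array([347.6, 276.2])] [332.6 247.7]
```

View pics/e.png

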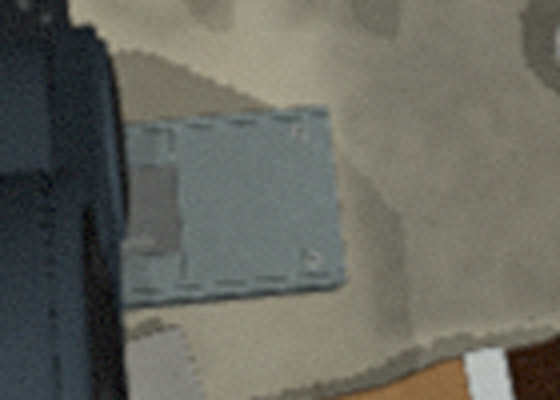

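>>> send_rows(commands=[[0,0,0,-0.1,0,0,0],[0,0,0,-0.2,0,-0.01,0],[0,0,0,-0.25,0,-0.05,0],[0,0,0,-0.3,0,-0.1,0],[0,0,0,-0.4,0,-0.15,0],[0,0,0,-0.5,0,-0.17,0],[0,0,0,-0.6,0,-0.18,0],[0,0,0,-0.6,0,-0.18,0]])

```text
time_s: 4.72
position: [0.4598, 0.1455, 0.0346]
tcp_rot: [[-0.097, 0.995, -0.001], [0.995, 0.097, -0.0], [-0.0, -0.001, -1.0]]
force: [-0.1, -0.2, -0.3]
opening: 0.009
grasp_force: 0.2
```

```bash
python3 - <<'E'
from h import *
from rig import read_state,optics
c=optics.capture('top')
cv2.imwrite('pics/f.png',cv2.resize(c['image'][230:330,230:370],None,fx=4,fy=4,interpolation=cv2.INTER_CUBIC))
a=cv2.imread('pics/top0.png').astype(int);d=np.abs(a-c['image']).sum(2);print(d[250:312:4,300:345:3])
E
```

```text
[[152 164 137  31  51  44  49  26  44  37  22  35  35  19  36]
 [137 162 148 143  37  35  54  42  25  35  21  34  36  37  25]
 [ 96 122 119 109  46  44  38  38  38  40  37  39  48  19  48]
 [109 105 143 120 121  37  42  44  47  33  30  33  41  54  31]
 [122 105 124 124  97  18  44  62  43  38  52  43  36  46  40]
 [104 135 121 117 134  83  52  62  44  36  40  38  46  31  62]
 [126 118 135 127 121 130 141 178 110  95  28  86 124  31  29]
 [100 105 130 118 129 129 152 207 151 118 131 122 129  51  40]
 [ 90 129 129 106 123 147 169 216 198 112 103 104 120 109 125]
 [ 50 120 107 127 119 133 133 217 164 119  86  79 121 117 124]
 [ 45 112 124 107 106 109 121 118 144 105 108  90 119 114 134]
 [ 34 123  72 142 133 131 142 128 131 109 121  76 133 141 132]
 [ 42  63  93  97 110  97 146 136 122  94 117  78 126 116 131]
 [ 27  36  61  93  96 142 141 122 128 109 140  83 109 115 139]
 [161 140 163 134 150 137 143 129 129 119 127  65  84 114 110]
 [144 160 156 133 163 147 153 144 138 114 116 111 124 119 110]]
```

```bash
python3 - <<'E'
import cv2,numpy as np
e=cv2.imread('pics/e.png').astype(int)[2::4,2::4];f=cv2.imread('pics/f.png').astype(int)[2::4,2::4]
m=(np.abs(e-f).sum(2)>70);m[:,:60]=0
for r in range(10,80,2):print(230+r,''.join('#' if v else '.' for v in m[r,60:120]))
E
```

```text
240 ............................................................
242 ............................................................
244 ............................................................
246 ............................................................
248 ............................................................
250 ............................................................
252 ............................................................
254 ............................................................
256 ............................................................
258 ............................................................
260 ............................................................
262 ............................................................
264 ............................................................
266 ............................................................
268 ............................................................
270 ............................................................
272 ........................................................
[... 474 characters left out ...]
.....................####.........................
290 ............................................................
292 ............................................................
294 ............................................................
296 ............................................................
298 ............................................................
300 ............................................................
302 ............................................................
304 ............................................................
306 ............................................................
308 ............................................................
```

The image difference shows the nose out past the sill, with its tip at about column 324 (bin x ≈ -143 mm). I'll push on.

>>> send_rows(commands=[[0,0,0,-0.1,0,-0.02,0],[0,0,0,-0.2,0,-0.03,0],[0,0,0,-0.3,0,-0.04,0],[0,0,0,-0.4,0,-0.05,0],[0,0,0,-0.5,0,-0.06,0],[0,0,0,-0.6,0,-0.08,0],[0,0,0,-0.7,0,-0.09,0],[0,0,0,-0.8,0,-0.1,0],[0,0,0,-0.9,0,-0.12,0],[0,0,0,-1,0,-0.13,0],[0,0,0,-1.1,0,-0.14,0],[0,0,0,-1.2,0,-0.16,0],[0,0,0,-1.3,0,-0.17,0],[0,0,0,-1.4,0,-0.18,0],[0,0,0,-1.45,0,-0.18,0],[0,0,0,-1.45,0,-0.18,0]])

```text
time_s: 6.1
position: [0.4643, 0.1026, 0.0402]
tcp_rot: [[-0.097, 0.995, 0.0], [0.995, 0.097, -0.0], [-0.0, 0.0, -1.0]]
force: [-1.0, 0.6, -0.1]
opening: 0.005
grasp_force: 0.5
```

>>> send_rows(commands=[[0,0,0,0.15,0,0,0],[0,0,0,0.2,0,-0.3,0],[0,0,0,0.2,0,-1.3,0],[0,0,0,0.2,0,-2.4,0],[0,0,0,0.2,0,-3,0],[0,0,0,0.2,0,-3,0]])

```text
time_s: 6.6
position: [0.4664, 0.1093, 0.1343]
tcp_rot: [[-0.098, 0.995, 0.009], [0.995, 0.098, -0.0], [-0.001, 0.009, -1.0]]
force: [0.8, 0.8, 0.9]
opening: 0.002
grasp_force: 0.0
```

```bash
python3 - <<'E'
from h import *
from rig import read_state,optics
print(read_state()['position'])
c=optics.capture('top')
a=cv2.imread('pics/top0.png')
m=(np.abs(a.astype(int)-c['image']).sum(2)>60)
for r in range(252,312,2):print(r,''.join('#' if v else '.' for v in m[r,295:370]))
cv2.imwrite('pics/g.png',np.hstack([cv2.resize(c['image'][235:325,280:370],(400,400),interpolation=cv2.INTER_CUBIC),cv2.resize(optics.capture('scene')['image'][180:300,280:400],(400,400),interpolation=cv2.INTER_CUBIC)]))
E
```

```text
[0.46642813 0.10933011 0.13431136]
252 #########.#######....#.....................................................
254 ##########.................................................................
256 #########.....###..........................................................
258 ###.##..#.#######..........................................................
260 ##.#....#.########.........................................................
262 #########.########.........................................................
264 ######.##.#######......................############........................
266 ######.##.########......#..#.######################........................
268 ####.####.########......###########################........................
270 #########.#############..#########################.........................
272 ########.###########################.##############........................
274 ########.###########################################.......................
276 ########.###########################################.......................
278 #######..############
[... 634 characters left out ...]
############################################################
296 ########.############################################.#####################
298 ########..##.....##########################################################
300 #########.##########################################.#####.################
302 .##.###...#################################################################
304 .#######.##################################################################
306 ########.#################################.#############.##################
308 ########.##################################################################
310 ########.##################################################################
```

View pics/g.png

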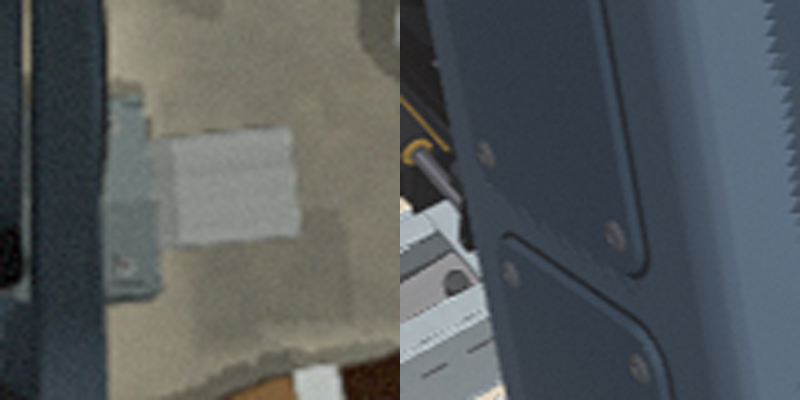

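The left panel shows the nose out of the slot, with corners at crop (290,127) and (302,235) and side edges running back to (150,138) and (165,247).

```bash
python3 - <<'E'
from h import *
from rig import read_state
T=pickle.load(open('top.pkl','rb'));s=read_state()
g=lambda p,z:ray(T,(280+(p[0]+.5)/4.444-.5,235+(p[1]+.5)/4.444-.5),z)
a,b=g((290,127),.0535),g((302,235),.0535);c,d=g((180,135),.048),g((180,245),.048)
print(a,b,np.linalg.norm(a-b),'nose',(a+b)/2);e=(c+d)/2-(a+b)/2;print(c,d,'axis yaw',np.degrees(np.arctan2(e[1],e[0])),
 'sideyaws',[np.degrees(np.arctan2(*(q-p)[1::-1])) for p,q in((a,c),(b,d))])
n=((a+b)/2)[:2];print('nose in bin',[(n-C)@v*1e3 for v in(binpt(1000,0,0)[:2]-C,binpt(0,1000,0)[:2]-C)])
for z in(130,90,32):print(binpt(-138,0,z),row(s,binpt(-138,0,z),down(5.6)))
E
```

```text
[ 0.50294453 -0.04946162  0.0535    ] [ 0.45643244 -0.05360562  0.0535    ] 0.04669633401040297 nose [ 0.47968849 -0.05153362  0.0535    ]
[ 0.49990987 -0.00221535  0.048     ] [ 0.45232737 -0.00164762  0.048     ] axis yaw 94.11648039562182 sideyaws [np.float64(93.6751072498849), np.float64(94.51740525899339)]
nose in bin [np.float64(-185.70490975925244), np.float64(-0.8710189980876858)]
[ 0.47416644 -0.00414138  0.13      ] [0.03, 0.01, 0.01, -3.79, -0.04, 0.04]
[ 0.47416644 -0.00414138  0.09      ] [0.03, 0.01, 0.01, -3.79, -0.04, 1.38]
[ 0.47416644 -0.00414138  0.032     ] [0.03, 0.01, 0.01, -3.79, -0.04, 3.31]
```

>>> send_rows(commands=[[0,0,0,-1.2,0,0,0.5],[0,0,0,-2.4,0,0,1],[0,0,0,-3.7,0,0,1],[0,0,0,-3.7,0,0,1],[0,0,0,-3.7,0,0,1],[0,0,0,-3.7,0,0,1],[0,0,0,-3.7,0,0,1],[0,0,0,-3.7,0,0,1]])

```text
time_s: 7.37
position: [0.4737, -0.0001, 0.1297]
tcp_rot: [[-0.099, 0.995, -0.002], [0.995, 0.099, 0.0], [0.001, -0.001, -1.0]]
force: [-0.7, -0.3, -0.5]
opening: 0.526
grasp_force: 0.0
```

```bash
python3 - <<'E'
from h import *
from rig import read_state
s=read_state();print(s['position'],s['opening'],row(s,binpt(-135,-.9,25),down(5)))
E
```

```text
[ 4.73665666e-01 -1.10807523e-04  1.29700405e-01] 0.5263534357504778 [-0.02, -0.01, 0.14, -0.04, 0.04, 3.49]
```

Opening is still in progress, so I'll wait before descending.

>>> send_rows(commands=[[0,0,0.1,0,0,0,1],[0,0,0.1,0,0,0,1],[0,0,0.1,0,0,0,1],[0,0,0.1,0,0,0,1],[0,0,0.1,0,0,0,1],[0,0,0.1,0,0,0,1],[0,0,0.1,-0.04,0.04,0.8,1],[0,0,0.1,-0.04,0.04,1.6,1],[0,0,0.1,-0.04,0.04,2.4,1],[0,0,0.1,-0.04,0.04,3,1],[0,0,0.1,-0.04,0.04,3.5,1],[0,0,0.1,-0.04,0.04,3.5,1],[0,0,0.1,-0.04,0.04,3.5,1]])

```text
time_s: 8.45
position: [0.4753, -0.0025, 0.0246]
tcp_rot: [[-0.089, 0.996, -0.002], [0.996, 0.089, 0.0], [0.001, -0.002, -1.0]]
force: [0.8, -0.1, 0.1]
opening: 1.0
grasp_force: 0.0
```

>>> send_rows(commands=[[0,0,0,0,0,0,0.4],[0,0,0,0,0,0,0.4],[0,0,0,0,0,0,0.4],[0,0,0,0,0,0,0.4],[0,0,0,0,0,0,0.4],[0,0,0,0,0,0,0.4],[0,0,0,0,0,0,0.4],[0,0,0,0,0,0,0.4],[0,0,0,0,0,0,0.4]])

```text
time_s: 9.2
position: [0.4756, -0.0025, 0.0253]
tcp_rot: [[-0.089, 0.996, -0.0], [0.996, 0.089, 0.0], [0.0, -0.0, -1.0]]
force: [-0.2, 0.9, 2.3]
opening: 0.544
grasp_force: 30.0
```

>>> send_rows(commands=[[0,0,0,-0.15,0,-0.02,0.4],[0,0,0,-0.3,0,-0.04,0.4],[0,0,0,-0.45,0,-0.05,0.4],[0,0,0,-0.45,0,-0.05,0.4],[0,0,0,-0.45,0,-0.05,0.4],[0,0,0,-0.45,0,-0.05,0.75],[0,0,0,-0.45,0,-0.05,0.75],[0,0,0,-0.45,0,-0.05,0.75],[0,0,0,-0.45,0,-0.05,0.75],[0,0,0,-0.45,0,-0.05,0.75],[0,0,0,-0.25,0,0,0.75],[0,0,0,-0.1,0,0,0.75],[0,0,0,0.06,0,0,0.75],[0,0,0,0.06,0,0,0.75],[0,0,0,0.06,0,0,0.75]])

```text
time_s: 10.45
position: [0.4755, -0.0002, 0.0251]
tcp_rot: [[-0.09, 0.996, -0.0], [0.996, 0.09, 0.0], [0.0, -0.0, -1.0]]
force: [0.3, -0.3, -0.6]
opening: 0.752
grasp_force: 0.0
```

>>> send_rows(commands=[[0,0,0,0,0,0,0.4],[0,0,0,0,0,0,0.4],[0,0,0,0,0,0,0.4],[0,0,0,0,0,0,0.4],[0,0,0,0,0,0,0.4],[0,0,0,0,0,0,0.4]])

```text
time_s: 10.95
position: [0.4755, -0.0008, 0.0251]
tcp_rot: [[-0.088, 0.996, -0.0], [0.996, 0.088, 0.0], [0.0, -0.0, -1.0]]
force: [-0.6, -0.5, 0.3]
opening: 0.548
grasp_force: 30.0
```

>>> send_rows(commands=[[0,0,0,0,0,-0.1,0.4],[0,0,0,-0.2,0,-0.12,0.4],[0,0,0,-0.5,0,-0.15,0.4],[0,0,0,-0.8,0,-0.19,0.4],[0,0,0,-1.1,0,-0.22,0.4],[0,0,0,-1.4,0,-0.26,0.4],[0,0,0,-1.7,0,-0.29,0.4],[0,0,0,-2,0,-0.33,0.4],[0,0,0,-2,0,-0.33,0.4]])

```text
time_s: 11.7
position: [0.4821, -0.0628, 0.0353]
tcp_rot: [[-0.087, 0.996, 0.002], [0.996, 0.087, -0.001], [-0.001, 0.002, -1.0]]
force: [0.4, 0.6, -3.8]
opening: 0.546
grasp_force: 30.0
```

>>> send_rows(commands=[[0,0,0,-0.3,0,-0.03,0.4],[0,0,0,-0.6,0,-0.07,0.4],[0,0,0,-0.9,0,-0.1,0.4],[0,0,0,-1.2,0,-0.14,0.4],[0,0,0,-1.5,0,-0.17,0.4],[0,0,0,-1.8,0,-0.2,0.4],[0,0,0,-2.1,0,-0.23,0.4],[0,0,0,-2.3,0,-0.25,0.4],[0,0,0,-2.3,0,-0.6,0.4],[0,0,0,-2.3,0,-1.2,0.4],[0,0,0,-2.3,0,-2,0.4],[0,0,0,-2.3,0,-2,0.4],[0,0,0,-2.3,0,-2,0.4]])

```text
time_s: 12.78
position: [0.4879, -0.1295, 0.0964]
tcp_rot: [[-0.089, 0.996, 0.003], [0.996, 0.089, -0.002], [-0.002, 0.003, -1.0]]
force: [0.2, -0.1, -3.5]
opening: 0.546
grasp_force: 30.0
```

```bash
python3 - <<'E'
from h import *
from rig import read_state,optics
s=read_state();print(s['position'],s['opening'],s['force'])
pickle.dump([optics.capture('top'),optics.capture('scene')],open('k.pkl','wb'));k=pickle.load(open('k.pkl','rb'))
p=s['position']+np.array([0,0,.02]);
o=[]
for c in k:
    u=proj(c,p).astype(int);print(u);x=max(0,min(u[0]-80,560-160));y=max(0,min(u[1]-80,420-160));print(x,y)
    o.append(cv2.resize(c['image'][y:y+160,x:x+160],(400,400),interpolation=cv2.INTER_CUBIC))
cv2.imwrite('pics/h.png',np.hstack(o))
E
```

```text
[ 0.48786133 -0.12945905  0.09638109] 0.5455310456415413 [ 0.20902455 -0.1005607  -3.47834092]
[393 267]
313 187
[392 191]
312 111
```

View pics/h.png

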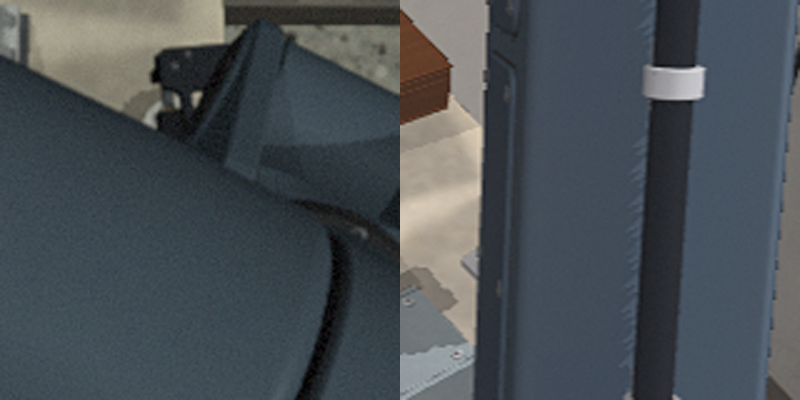

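Both views of the bar are blocked by the arm, so I'll rely on the force reading and the opening, which show it is held. Next I'll refine the fixture's pose from the first pictures using masks.

```bash
python3 - <<'E'
from h import *
T=pickle.load(open('top.pkl','rb'));S=pickle.load(open('scene.pkl','rb'))
for n,c in(('T',T),('S',S)):
    u=[proj(c,[.619+a,.048+b,.02]) for a in(-.05,.05) for b in(-.08,.08)];u=np.array(u)
    x0,y0=u.min(0).astype(int);x1,y1=u.max(0).astype(int)
    g=cv2.cvtColor(c['image'],cv2.COLOR_BGR2HSV)[y0:y1,x0:x1]
    # rectify onto z=.012 and z=.046 planes, 0.5 mm per px ; x right = -y world, y down = -x world
    for z in(.012,.046):
        W=np.array([[.70,.15],[.70,-.05],[.54,-.05],[.54,.15]])
        H=cv2.getPerspectiveTransform(np.float32([proj(c,[*w,z]) for w in W]),np.float32([[0,0],[400,0],[400,320],[0,320]]))
        im=cv2.warpPerspective(c['image'],H,(400,320));v=im.max(2)
        if z==.012:
            m=(v<(75 if n=='S' else 80)).astype(np.uint8);m=cv2.morphologyEx(m,cv2.MORPH_CLOSE,np.ones((25,25)))
        else:
            sat=cv2.cvtColor(im,cv2.COLOR_BGR2HSV)[...,1];m=((v>105)&(sat<28)).astype(np.uint8);m=cv2.morphologyEx(m,cv2.MORPH_OPEN,np.ones((7,7)))
        for k in sorted(cv2.findContours(m,0,2)[0],key=cv2.contourArea)[-3:]:
            (a,b),(w,h),t=cv2.minAreaRect(k)
            if w*h>3000:print(n,z,'ctr',round(.70-b/2000,4),round(.15-a/2000,4),'size mm',round(w/2,1),round(h/2,1),'ang',round(t,1))
E
```

```text
T 0.012 ctr 0.6208 0.0479 size mm 124.6 73.8 ang 1.2
T 0.046 ctr 0.6208 0.0035 size mm 13.5 65.9 ang 2.7
T 0.046 ctr 0.6233 0.0871 size mm 13.4 65.6 ang 3.0
S 0.012 ctr 0.6189 0.0501 size mm 123.9 80.8 ang 1.0
S 0.046 ctr 0.6127 0.0089 size mm 21.1 79.9 ang 1.7
S 0.046 ctr 0.6149 0.0878 size mm 29.3 79.3 ang 1.0
```

```bash
python3 - <<'E'
from h import *
from rig import read_state
T=pickle.load(open('top.pkl','rb'));s=read_state();print(s['time_s'])
for p in((262,90),(148,128),(235,0),(108,12)):print(ray(T,(175+p[0]/3.75,170+p[1]/3.75),.044))
f=np.radians(88.5);fx=np.array([np.cos(f),np.sin(f)]);F=np.array([.622,.0475])
for x,z in((-70,100),(-19,60),(-19,36)):
    print(x,z,row(s,[*(F+fx*x/1e3),z/1e3],down(-1.5)),row(s,[*(F+fx*x/1e3),z/1e3],down(-1.5,6.6)))
E
```

```text
12.8833
[0.6420007  0.14607862 0.044     ]
[0.62092531 0.20623375 0.044     ]
[0.69190212 0.16147377 0.044     ]
[0.6848957  0.22960785 0.044     ]
-70 100 [-0.01, -0.01, 1.32, 3.13, 4.75, -0.18] [-0.09, 1.31, 1.32, 3.13, 4.75, -0.18]
-19 60 [-0.01, -0.01, 1.32, 4.82, 4.95, 1.16] [-0.09, 1.31, 1.32, 4.82, 4.95, 1.16]
-19 36 [-0.01, -0.01, 1.32, 4.82, 4.95, 1.96] [-0.09, 1.31, 1.32, 4.82, 4.95, 1.96]
```

>>> send_rows(commands=[[0,0.3,0.3,0.8,1.2,-0.2,0.4],[0,0.6,0.7,1.6,2.4,-0.2,0.4],[0,1,1,2.4,3.6,-0.2,0.4],[-0.1,1.3,1.32,3.1,4.75,-0.2,0.4],[-0.1,1.3,1.32,3.8,4.85,-0.2,0.4],[-0.1,1.3,1.32,4.5,4.95,-0.2,0.4],[-0.1,1.3,1.32,4.82,4.95,-0.2,0.4],[-0.1,1.3,1.32,4.82,4.95,0.3,0.4],[-0.1,1.3,1.32,4.82,4.95,0.8,0.4],[-0.1,1.3,1.32,4.82,4.95,1.16,0.4],[-0.1,1.3,1.32,4.82,4.95,1.16,0.4],[-0.1,1.3,1.32,4.82,4.95,1.16,0.4]])

```text
time_s: 13.88
position: [0.6208, 0.0277, 0.0589]
tcp_rot: [[0.027, 1.0, 0.002], [0.993, -0.027, 0.114], [0.114, -0.001, -0.993]]
force: [0.3, -0.6, -2.7]
opening: 0.546
grasp_force: 30.0
```

```bash
python3 - <<'E'
from h import *
from rig import read_state,optics
s=read_state();print(s['position'],s['opening'],s['force'])
f=np.radians(88.5);fx=np.array([np.cos(f),np.sin(f)]);F=np.array([.622,.0475])
print(row(s,[*(F+fx*-.019),.036],down(-1.5,6.6)))
S=optics.capture('scene');T=optics.capture('top')
cv2.imwrite('pics/i.png',np.hstack([cv2.resize(S['image'][120:300,190:370],(400,400),interpolation=2),cv2.resize(T['image'][120:300,200:380],(400,400),interpolation=2)]))
E
```

```text
[0.62081066 0.02766276 0.05891728] 0.5459030352407733 [ 0.29594446 -0.56104956 -2.72098494]
[-0.01, 0.01, -0.01, -0.06, 0.02, 0.76]
```

View pics/i.png

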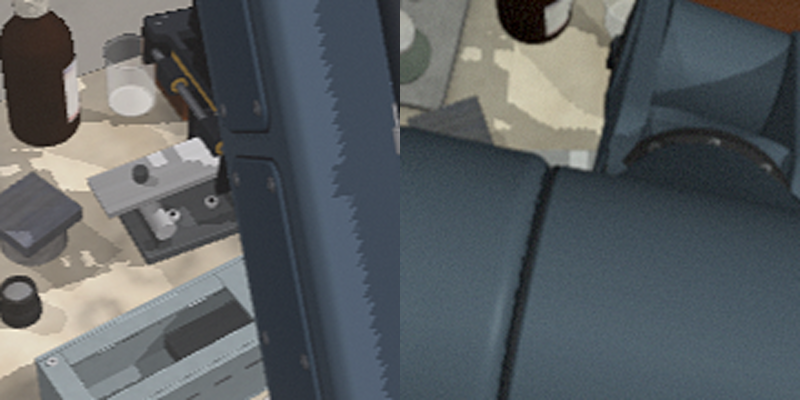

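The scene panel shows the bar level and stud up above the left roller, with its tail corners at crop (88,180) and (107,210).

```bash
python3 - <<'E'
from h import *
S=pickle.load(open('scene.pkl','rb'))
q=[ray(S,(190+u/2.222,120+v/2.222),z) for (u,v),z in(((88,180),.082),((107,210),.082),((142,165),.102))]
print(q, np.linalg.norm(q[0]-q[1]),(q[0]+q[1])/2)
E
```

```text
[array([0.63654763, 0.1414375 , 0.082     ]), array([0.59659678, 0.14167054, 0.082     ]), array([0.61357011, 0.09975523, 0.102     ])] 0.03995152085007401 [0.61657221 0.14155402 0.082     ]
```

>>> send_rows(commands=[[0,0,0,-0.05,0,0.25,0.4],[0,0,0,-0.05,0,0.5,0.4],[0,0,0,-0.05,0,0.7,0.4],[0,0,0,-0.05,0,0.75,0.4],[0,0,0,-0.05,0,0.8,0.4],[0,0,0,-0.05,0,0.83,0.4],[0,0,0,-0.05,0,0.83,0.4]])

```text
time_s: 14.57
position: [0.6222, 0.0293, 0.0352]
tcp_rot: [[0.026, 1.0, 0.005], [0.993, -0.027, 0.113], [0.113, 0.002, -0.994]]
force: [0.2, -0.4, -3.3]
opening: 0.549
grasp_force: 30.0
```

>>> send_rows(commands=[[0,0,0,0,0,0.04,0.4],[0,0,0,0,0,0.08,0.4],[0,0,0,0,0,0.11,0.4],[0,0,0,0,0,0.11,0.4]])

```text
time_s: 14.9
position: [0.6226, 0.0295, 0.0324]
tcp_rot: [[0.026, 1.0, 0.006], [0.993, -0.027, 0.113], [0.113, 0.003, -0.994]]
force: [-0.1, -1.5, -1.1]
opening: 0.548
grasp_force: 30.0
```

>>> send_rows(commands=[[0,0,0,0,0,0,0.75],[0,0,0,0,0,0,0.75],[0,0,0,0,0,0,0.75],[0,0,0,0,0,0,0.75],[0,0,0,0,0,0,0.75],[0,-0.65,0,0,0,-0.05,0.75],[0,-1.3,0,0,0,-0.05,0.75],[0,-1.3,0,0,0,-0.05,0.75],[0,-1.3,0,0,0,-0.05,0.75]])

```text
time_s: 15.65
position: [0.6222, 0.0304, 0.0336]
tcp_rot: [[0.025, 1.0, 0.002], [1.0, -0.025, 0.001], [0.001, 0.002, -1.0]]
force: [-0.7, -0.0, 0.2]
opening: 0.749
grasp_force: 0.0
```

```bash
python3 - <<'E'
from h import *
from rig import read_state,optics
s=read_state();print(s['position'],s['opening'],s['force'])
print('shift',row(s,[.6225,.0525,.032],down(-1.5)),'up',row(s,[.6225,.0525,.16],down(-1.5)))
E
```

```text
[0.62215155 0.03040484 0.0336155 ] 0.7491912418351369 [-0.66467828 -0.03463392  0.2318382 ]
shift [0.02, -0.02, 0.02, 0.74, -0.01, 0.05] up [0.02, -0.02, 0.02, 0.74, 0.0, -4.21]
```

>>> send_rows(commands=[[0,0,0,0,0,-0.5,0.75],[0,0,0,0,0,-1.5,0.75],[0,0,0,0,0,-2.7,0.75],[0,0,0,0,0,-4,0.75],[0,0,0,-2,-1,-5,0.75],[0,0,0,-4,-1.5,-5,0.75],[0,0,0,-6,-2,-5,0.75],[0,0,0,-8,-2.5,-5,0.75],[0,0,0,-10,-3,-5,0.75],[0,0,0,-10,-3,-5,0.75],[0,0,0,-10,-3,-5,0.75],[0,0,0,-10,-3,-5,0.75],[0,0,0,-10,-3,-5,0.75]])

```text
time_s: 16.73
position: [0.5228, -0.2746, 0.1835]
tcp_rot: [[0.033, 0.999, 0.004], [0.999, -0.033, -0.002], [-0.002, 0.004, -1.0]]
force: [0.5, -0.1, 0.9]
opening: 0.751
grasp_force: 0.0
```

```bash
python3 - <<'E'
from h import *
from rig import read_state,optics
s=read_state();print(s['position'])
T=optics.capture('top');S=optics.capture('scene');pickle.dump([T,S],open('k2.pkl','wb'))
cv2.imwrite('pics/j.png',np.hstack([cv2.resize(S['image'][150:260,200:350],(400,293),interpolation=2),cv2.resize(T['image'][160:240,210:350],(400,229),interpolation=2)[:, :].copy() if 0 else cv2.resize(T['image'][160:270,210:360],(400,293),interpolation=2)]))
E
```

```text
[ 0.52276074 -0.27463725  0.18354339]
```

View pics/j.png

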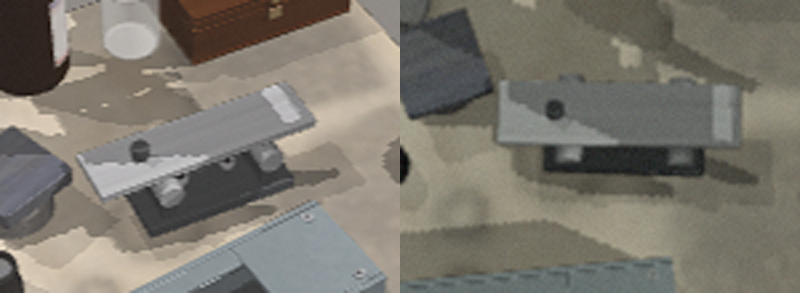

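```bash
python3 - <<'E'
from h import *
np.set_printoptions(precision=4,suppress=True)
T,S=pickle.load(open('k2.pkl','rb'))
t=lambda p,z:ray(T,(210+(p[0]+.5)/2.667-.5,160+(p[1]+.5)/2.667-.5),z)
X=np.array([t(p,.054) for p in[(100,82),(340,86),(340,146),(98,142)]]);print(X,X.mean(0),'sizes',[np.linalg.norm(X[i]-X[i-1]) for i in range(4)])
print('stud T',t((155,108),.066), 'S',ray(S,(200+139/2.667,150+145/2.667),.066))
s=lambda p,z:ray(S,(200+p[0]/2.667,150+p[1]/2.667),z)
Y=np.array([s(p,.054) for p in[(77,155),(285,84),(315,120),(101,190)]]);print('S',Y,Y.mean(0))
# automatic: difference to the first picture, rectified on z=.054
for n,c,f in(('T',T,'top.pkl'),('S',S,'scene.pkl')):
    W=[[.70,.18],[.70,-.08],[.54,-.08],[.54,.18]]
    H=cv2.getPerspectiveTransform(np.float32([proj(c,[*w,.054]) for w in W]),np.float32([[0,0],[520,0],[520,320],[0,320]]))
    a=cv2.warpPerspective(c['image'],H,(520,320),flags=2)
    cv2.imwrite(f'pics/rect{n}.png',a)
    g=cv2.GaussianBlur(a,(5,5),0).astype(int)
    sat=g.max(2)-g.min(2);m=((sat<14)&(g.max(2)>70)).astype(np.uint8);m=cv2.morphologyEx(m,cv2.MORPH_CLOSE,np.ones((15,15)));m=cv2.morphologyEx(m,cv2.MORPH_OPEN,np.ones((61,61)))
    for k in cv2.findContours(m,0,2)[0]:
        (u,v),(w,h),an=cv2.minAreaRect(k)
        if w*h>8000:print(n,'bar',.70-v/2000,.18-u/2000,w/2,h/2,an)
E
```

```text
[[ 0.6467  0.141   0.054 ]
 [ 0.6444 -0.0372  0.054 ]
 [ 0.5989 -0.0364  0.054 ]
 [ 0.6011  0.1417  0.054 ]] [0.6228 0.0523 0.054 ] sizes [np.float64(0.04566750349612323), np.float64(0.17820743000050135), np.float64(0.04558924759317582), np.float64(0.17808301543965174)]
stud T [0.6241 0.0997 0.066 ] S [0.6225 0.1002 0.066 ]
S [[ 0.6448  0.141   0.054 ]
 [ 0.6405 -0.035   0.054 ]
 [ 0.5956 -0.0357  0.054 ]
 [ 0.6047  0.1398  0.054 ]] [0.6214 0.0525 0.054 ]
T bar 0.6275 0.028249999999999997 59.0 131.5 90.0
S bar 0.6167499999999999 0.05374999999999999 59.5 180.5 90.0
```

The bar lies stud up across both rollers. Its centre is about (0.6225, 0.052), roughly 5 mm off along the bar. I'll refine the roller and bar edges with intensity profiles.

```bash
python3 - <<'E'
from h import *
from scipy.ndimage import map_coordinates as mc, gaussian_filter1d as gf
T0=pickle.load(open('top.pkl','rb'));S0=pickle.load(open('scene.pkl','rb'));T,S=pickle.load(open('k2.pkl','rb'))
def prof(c,A,B,z,w,n=400):
    A,B=np.array(A),np.array(B);d=(B-A)/np.linalg.norm(B-A);nrm=np.array([-d[1],d[0]]);g=c['image'].astype(float).mean(2);P=0
    for o in np.linspace(-w,w,7):
        uv=np.array([proj(c,[*(A+(B-A)*k/n+nrm*o),z]) for k in range(n)]);P=P+mc(g,[uv[:,1],uv[:,0]],order=1)
    return gf(P/7,5)
def edges(c,A,B,z,w,ax):
    p=prof(c,A,B,z,w);g=np.gradient(p);i=[k for k in range(5,395) if abs(g[k])==abs(g[k-4:k+5]).max() and abs(g[k])>.35]
    return [(round(A[ax]+(B[ax]-A[ax])*k/400,4),round(g[k],1)) for k in i]
for n,c in(('T',T0),('S',S0)):
    for y in(.0895,.0055): print(n,'roller',y,edges(c,(.69,y+.001),(.56,y-.001),.046,.002,0))
    for y in(.03,.05,.066): print(n,'base',y,edges(c,(.69,y),(.56,y),.012,.003,0))
for n,c in(('T',T),('S',S)):
    for y in(.12,.07,.04,0,-.02): print(n,'bar x at',y,edges(c,(.69,y),(.56,y),.054,.004,0))
    for x in(.61,.635): print(n,'bar y at',x,edges(c,(x,.18),(x,-.08),.054,.004,1))
for n,c in(('T',T0),('S',S0)):
    for x in(.60,.64): print(n,'base y at',x,edges(c,(x,.15),(x,-.05),.012,.002,1))
E
```

```text
T roller 0.0895 [(0.6562, np.float64(-1.2)), (0.5896, np.float64(-4.1)), (0.5795, np.float64(4.4)), (0.573, np.float64(0.7)), (0.5678, np.float64(-0.4))]
T roller 0.0055 [(0.6614, np.float64(0.5)), (0.6588, np.float64(0.5)), (0.6533, np.float64(-0.4)), (0.587, np.float64(-4.5)), (0.5769, np.float64(3.3)), (0.5701, np.float64(0.5))]
T base 0.03 [(0.6835, np.float64(0.9)), (0.6565, np.float64(-3.5)), (0.6289, np.float64(2.0)), (0.6243, np.float64(-0.5)), (0.6211, np.float64(0.7)), (0.6166, np.float64(-2.2)), (0.5961, np.float64(0.9)), (0.5893, np.float64(-0.4)), (0.5841, np.float64(3.6)), (0.5763, np.float64(0.7)), (0.5639, np.float64(0.5))]
T base 0.05 [(0.6718, np.float64(-2.1)), (0.6572, np.float64(-3.4)), (0.6032, np.float64(0.8)), (0.5902, np.float64(-0.4)), (0.5854, np.float64(4.1)), (0.5789, np.float64(0.9))]
T base 0.066 [(0.6728, np.float64(-0.8)), (0.6575, np.float64(-3.5)), (0.6305, np.float64(2.8)), (0.626, np.float64(-1.0)), (0.6224, np.float64(1.8)), (0.6175, np.float64(-3.0)), (0.586, np.float64(4.1)), (0.5633, np.float64(0.4))]
S roller 0.0895 [(0.663, np.float64(1.0)),
[... 4700 characters left out ...]
64(-1.1)), (0.0115, np.float64(3.5)), (-0.0065, np.float64(-5.2)), (-0.0155, np.float64(4.6))]
S base y at 0.6 [(0.1465, np.float64(-1.4)), (0.136, np.float64(-0.4)), (0.1275, np.float64(0.4)), (0.1135, np.float64(-4.3)), (0.097, np.float64(-0.9)), (0.089, np.float64(1.5)), (0.064, np.float64(0.6)), (0.0425, np.float64(-1.0)), (0.013, np.float64(-0.8)), (0.004, np.float64(3.2)), (-0.0065, np.float64(-1.5)), (-0.014, np.float64(3.0))]
S base y at 0.64 [(0.1375, np.float64(1.3)), (0.112, np.float64(-5.1)), (0.097, np.float64(-0.6)), (0.0895, np.float64(4.8)), (0.069, np.float64(-6.0)), (0.0515, np.float64(-1.3)), (0.012, np.float64(-0.8)), (0.0035, np.float64(4.5)), (-0.0205, np.float64(0.6))]
```

```bash
python3 - <<'E'
from h import *
from rig import read_state
s=read_state();print(s['position'])
for p in([.622,.0515,.18],[.622,.0515,.06],[.622,.0515,.032]):print(row(s,p,down(-1.7)))
E
```

```text
[ 0.52319406 -0.26949251  0.18311271]
[0.03, -0.02, -0.01, 10.79, 2.97, 0.13]
[0.03, -0.02, -0.01, 10.79, 2.96, 4.13]
[0.03, -0.02, -0.01, 10.78, 2.96, 5.06]
```

>>> send_rows(commands=[[0,0,0,1.3,0.3,0,0.9],[0,0,0,2.6,0.7,0,0.9],[0,0,0,3.9,1,0,0.9],[0,0,0,5.2,1.4,0,0.9],[0,0,0,6.5,1.8,0,0.9],[0,0,0,7.8,2.1,0,0.9],[0,0,0,9.1,2.5,0,0.9],[0,0,0,10.2,2.8,0,0.9],[0,0,0,10.79,2.97,0,0.9],[0,0,0,10.79,2.97,0,0.9],[0,0,0,10.79,2.97,0,0.9],[0,0,0,10.79,2.97,0,0.9],[0,0,0,10.79,2.97,0,0.9]])

```text
time_s: 17.92
position: [0.621, 0.0524, 0.1834]
tcp_rot: [[0.027, 1.0, 0.001], [1.0, -0.027, 0.0], [0.0, 0.001, -1.0]]
force: [0.1, -0.8, -0.1]
opening: 0.903
grasp_force: 0.0
```

```bash
python3 - <<'E'
from h import *
from rig import read_state
s=read_state();print(s['position'],s['opening'])
for p in([.622,.0515,.06],[.622,.0515,.032]):print(row(s,p,down(-1.7)))
E
```

```text
[0.62100372 0.05244161 0.18339623] 0.90253384032349
[0.01, -0.0, 0.03, -0.03, 0.03, 4.11]
[0.01, -0.0, 0.03, -0.03, 0.03, 5.05]
```

>>> send_rows(commands=[[0,0,0.03,-0.03,0.03,1,0.9],[0,0,0.03,-0.03,0.03,2,0.9],[0,0,0.03,-0.03,0.03,3,0.9],[0,0,0.03,-0.03,0.03,4,0.9],[0,0,0.03,-0.03,0.03,4.5,0.9],[0,0,0.03,-0.03,0.03,5,0.9],[0,0,0.03,-0.03,0.03,5.05,0.9],[0,0,0.03,-0.03,0.03,5.05,0.9],[0,0,0.03,-0.03,0.03,5.05,0.9],[0,0,0.03,-0.03,0.03,5.05,0.4],[0,0,0.03,-0.03,0.03,5.05,0.4],[0,0,0.03,-0.03,0.03,5.05,0.4],[0,0,0.03,-0.03,0.03,5.05,0.4],[0,0,0.03,-0.03,0.03,5.05,0.4],[0,0,0.03,-0.03,0.03,5.05,0.4],[0,0,0.03,-0.03,0.03,5.05,0.4],[0,0,0.03,-0.03,0.03,5.05,0.4]])

```text
time_s: 19.33
position: [0.6229, 0.0524, 0.0324]
tcp_rot: [[0.029, 1.0, 0.002], [1.0, -0.029, 0.0], [0.0, 0.002, -1.0]]
force: [-0.5, 0.7, 3.2]
opening: 0.548
grasp_force: 30.6
```

```bash
python3 - <<'E'
from h import *
from rig import read_state
s=read_state();print(s['position'],s['opening'],s['grasp_force'],s['force'])
for p in([.6215,.0475,.040],[.6215,.0475,.032]):print(row(s,p,down(-1.7)))
E
```

```text
[0.62293464 0.05235348 0.03235029] 0.5484554840915006 30.582697670906782 [-0.52696349  0.68296823  3.18699042]
[0.03, -0.0, 0.01, -0.16, -0.04, -0.26]
[0.03, -0.0, 0.01, -0.16, -0.04, 0.01]
```

>>> send_rows(commands=[[0,0,0,0,0,-0.15,0.4],[0,0,0,0,0,-0.25,0.4],[0,0,0,-0.07,-0.02,-0.25,0.4],[0,0,0,-0.13,-0.04,-0.25,0.4],[0,0,0,-0.13,-0.04,-0.25,0.4],[0,0,0,-0.13,-0.04,-0.12,0.4],[0,0,0,-0.13,-0.04,-0.05,0.4],[0,0,0,-0.13,-0.04,-0.01,0.4],[0,0,0,-0.13,-0.04,-0.01,0.4],[0,0,0,-0.13,-0.04,-0.01,0.4]])

```text
time_s: 20.17
position: [0.6212, 0.0484, 0.0324]
tcp_rot: [[0.029, 1.0, 0.001], [1.0, -0.029, 0.0], [0.0, 0.001, -1.0]]
force: [-2.2, -1.0, -0.1]
opening: 0.547
grasp_force: 30.5
```

>>> send_rows(commands=[[0,0,0,0,0,0,0.6],[0,0,0,0,0,0,0.65],[0,0,0,0,0,0,0.75],[0,0,0,0,0,0,0.75],[0,0,0,0,0,0,0.75],[0,0,0,0,0,0,0.75],[0,0,0,0,0,-0.5,0.75],[0,0,0,0,0,-1.5,0.75],[0,0,0,0,0,-2.7,0.75],[0,0,0,0,0,-4,0.75],[0,0,0,-2,-1,-5,0.75],[0,0,0,-4,-1.5,-5,0.75],[0,0,0,-6,-2,-5,0.75],[0,0,0,-8,-2.5,-5,0.75],[0,0,0,-10.7,-3,-5,0.75],[0,0,0,-10.7,-3,-5,0.75],[0,0,0,-10.7,-3,-5,0.75],[0,0,0,-10.7,-3,-5,0.75],[0,0,0,-10.7,-3,-5,0.75]])

```text
time_s: 21.75
position: [0.521, -0.2773, 0.1826]
tcp_rot: [[0.035, 0.999, 0.004], [0.999, -0.035, -0.005], [-0.005, 0.004, -1.0]]
force: [0.3, -0.2, -0.1]
opening: 0.752
grasp_force: 0.0
```

```bash
python3 - <<'E'
from h import *
from rig import read_state,optics
from scipy.ndimage import map_coordinates as mc, gaussian_filter1d as gf
print(read_state()['position'])
T=optics.capture('top');S=optics.capture('scene');pickle.dump([T,S],open('k3.pkl','wb'))
def edges(c,A,B,z,w,ax,n=400):
    A,B=np.array(A),np.array(B);d=(B-A)/np.linalg.norm(B-A);nr=np.array([-d[1],d[0]]);g=c['image'].astype(float).mean(2);P=0
    for o in np.linspace(-w,w,7):
        uv=np.array([proj(c,[*(A+(B-A)*k/n+nr*o),z]) for k in range(n)]);P=P+mc(g,[uv[:,1],uv[:,0]],order=1)
    g=np.gradient(gf(P/7,5));return [(round(A[ax]+(B[ax]-A[ax])*k/n,4),round(float(g[k]),1)) for k in range(5,395) if abs(g[k])==abs(g[k-4:k+5]).max() and abs(g[k])>.8]
for n,c in(('T',T),('S',S)):
    for y in(.115,.07,.025,0): print(n,'x at',y,edges(c,(.66,y),(.58,y),.054,.004,0))
    for x in(.61,.635): print(n,'y+',x,edges(c,(x,.165),(x,.105),.054,.004,1),'y-',edges(c,(x,-.02),(x,-.07),.054,.004,1))
u=lambda im,f:cv2.resize(im,(400,293),interpolation=2)
a=np.hstack([u(S['image'][150:260,200:350],1),u(T['image'][160:270,210:360],1)]);b=np.hstack([cv2.resize(S['image'],(400,300)),cv2.resize(T['image'],(400,300))])
cv2.imwrite('pics/z.png',np.vstack([a,b]))
E
```

```text
[ 0.52098306 -0.27734945  0.18262341]
T x at 0.115 [(np.float64(0.626), 1.5), (np.float64(0.5998), -2.6)]
T x at 0.07 [(np.float64(0.647), -0.9), (np.float64(0.61), 1.7), (np.float64(0.5972), -4.6)]
T x at 0.025 [(np.float64(0.5972), -3.0)]
T x at 0 [(np.float64(0.6548), 1.2), (np.float64(0.6498), -1.2), (np.float64(0.6446), 0.8), (np.float64(0.5976), -2.0), (np.float64(0.5846), -1.1)]
T y+ 0.61 [(np.float64(0.1462), -1.1), (np.float64(0.1377), 1.7)] y- [(np.float64(-0.0214), 1.2), (np.float64(-0.033), -1.3), (np.float64(-0.0422), 0.8)]
T y+ 0.635 [(np.float64(0.1378), 2.2), (np.float64(0.1328), -1.4)] y- [(np.float64(-0.0214), 1.1), (np.float64(-0.0334), -1.2)]
S x at 0.115 [(np.float64(0.625), 1.9), (np.float64(0.597), -2.9), (np.float64(0.5924), -3.7)]
S x at 0.07 [(np.float64(0.6518), 0.9), (np.float64(0.6082), 2.7), (np.float64(0.5964), -3.3), (np.float64(0.5912), -3.4)]
S x at 0.025 [(np.float64(0.596), -1.5), (np.float64(0.5908), -1.9)]
S x at 0 [(np.float64(0.5954), -1.6), (np.float64(0.5904), 3.2)]
S y+ 0.61 [(np.float64(0.1414), -1.2), (np.float64(0.138), 3.0)] y- [(np.float64(-0.0325), -1.7), (np.float64(-0.0406), 0.9)]
S y+ 0.635 [(np.float64(0.1508), 1.9), (np.float64(0.1408), -1.4), (np.float64(0.1378), 2.2), (np.float64(0.1336), -0.9)] y- [(np.float64(-0.0211), 1.0), (np.float64(-0.033), -1.9)]
```

View pics/z.png

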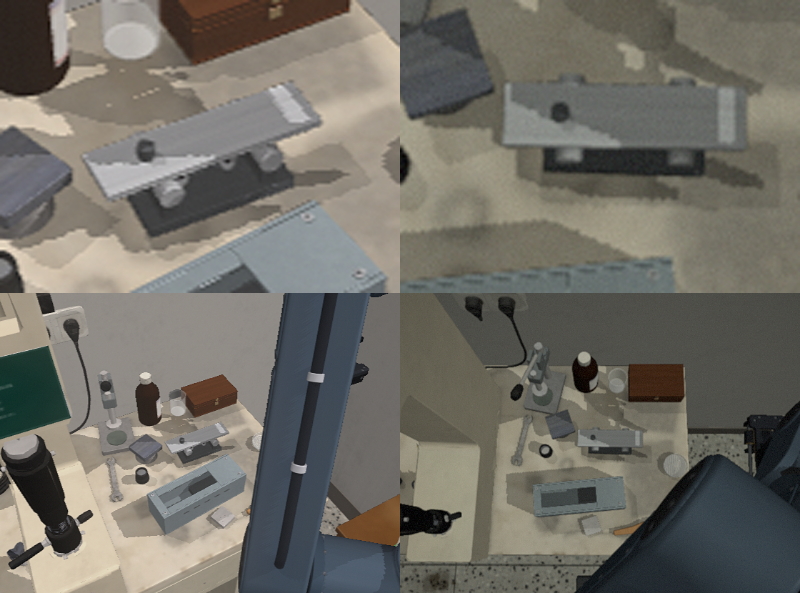

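The bar lies stud up on both rollers, centred at about (0.6212, 0.0478) against the fixture's (0.6213, 0.0475), and square to within about 1°. The bystanders look undisturbed.

```bash
python3 -c "
from rig import bot
print(bot.hand_in())"
```

```text
the job is handed in; nothing more can be done
None
```

The job is handed in after about 22 s of the 53 s: the bar came out through the slot and lies stud up across both rollers, within about 1 mm of centre and 1° of square by camera, and the other things look undisturbed.

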